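Top up a spring-loaded cuvette magazine

ROBOT

A 6-joint arm with a two-finger parallel gripper is mounted at the origin on a cart in front of the work surface, level with it; the furniture and walls round the work are solid. World frame = base frame: x ahead of the robot, y to its left, z up, the work surface at z = 0. Lengths are in mm, angles in rad, forces in N, time in s.
With the tool pointing down it reaches from about 300 to 775 mm from the base axis. Payload 14.6 kg.
Tool frame: the origin (TCP) lies between the finger pads; the fingertips stand 11 mm ahead of it and the grasp point (between the pads) lies 8 mm behind it; z points along the fingers, y is the line along which they close (so a half turn about z gives the same grasp; the last joint's range is limited). The gripper opens to 94 mm and grips with 3 to 60 N. Pads are 16 mm wide; open, the fingers measure 119 mm over their backs; the gripper's body (75 mm by 177 mm) begins 78 mm behind the grasp point.
Start: joints at [-1.248, 0.3, 1.521, -0, 1.321, -0.067], TCP at [208.994, -508.734, 216.446] pointing down, gripper open.
Joint ranges: [-3.03, 3.03], [-0.79, 2.21], [0.23, 2.52], [-1.04, 4.18], [0, 3.07], [-2.55, 2.55]. Speed limits (rad/s): [2.22, 2.22, 2.57, 3.14, 3.14, 3.14].

INTERFACE

Orientations are given as [roll, pitch, yaw] about the fixed x, y, z axes, in that order (R = Rz(yaw) Ry(pitch) Rx(roll)).
In Python, from cell import manip gives the robot as it stands. The module is installed in compiled form; this text tells all that it offers.
- The arm moves only by the tool arm_command, never from a script. Its argument "rows" is one flat list of numbers, 5 for each row, row after row: the shift along the world's x, y, z in mm, then the turn about the world's z in degrees, then the finger opening in mm, from 0 to 94. In form: [dx, dy, dz, twist, jaw, dx, dy, dz, twist, jaw, ...]. A call has 1 to 5 rows; each row shifts and turns the commanded pose from where the row before left it; what a row does not reach is not made up. A row lasts 1/8 s, in which the tool goes at most 62.5 mm and 10.7 degrees, less where a joint would pass 70% of its speed; a pose out of reach is approached as far as the arm can. A call is refused whole if a number of a shift passes 62.5 or a number of a turn 10.7, either way. A call with a gripper value outside its range is refused whole. The fingers move at their own pace and stop on an object; "newtons" is the grip in N (left out, the last holds). Time passes only in rows, so rows that do not move let the fingers close. It gives the time, the measured TCP pose, the force and the opening at its end, in the units of the state.
- manip.read_state(): the state, without advancing time (a new reading comes with each control period).
- manip.camera(name): name is "scene" or "top" or "wrist"; returns a dict with "image" (384x512x3 uint8, blue, green, red), "z_map" (384x512 float32, mm along the optical axis (not along the pixel's ray), 0 where there is no reading), "fx", "fy", "cx", "cy" (pixels), "pose" (4x4, takes a point from camera to world coordinates). Camera axes: x right, y down, z forward; pixel columns grow to the right and rows downward; lengths in mm; the calibration is good to about 2 mm. A picture is of the moment at which its call begins.
- manip.sign_off(): hands the job in, once; it reports no verdict.
The state is a dict: "clock": time; "joints": joint angles; "qd": joint speeds; "effort": joint torques, N m; "eef_pos": TCP position; "eef_rot": TCP orientation; "wrist_force": force on the tool from outside, world axes, zero at the start; "moment": the same for the moment, N m; "finger_gap": finger opening in mm.
Only numpy, scipy, OpenCV 4.12 (cv2) and the standard library are available. Lean on these libraries where they do the work, as an engineer would, in place of code of your own. Each camera call takes 0.05 s, during which the arm holds its last target. There are 200 camera calls.

TASK

Load both spare cuvette segments into the twin magazine: one of its two columns is already packed solid, the other still has room for both under its top segment, and only pressing on them tells which. Set each spare in the mouth of the column that gives, open cells up, and push it down against the spring until the catches snap in over it and hold it; press firmly but do not force anything that has gone solid, and leave the other things on the bench where they stand.

Things in the scene. Friction and masses are not known exactly. Their poses are not given: they have to be found in the camera images.
- magazine: twin cuvette magazine, fixed: black base 156 (x) x 122 (y) x 12 mm, grey/aluminium housing 124 x 99 mm. Origin: centre of the base's underside, on the bench; z up. Two columns open at the top, at y = +28 and -28 mm, each 82.8 (x) x 30.6 mm (y) inside; a segment goes in with its x along the magazine's x, either way round. The deck beside the columns is 74.5 mm up; catch barrels at the ends rise to 99 mm, |x| to 84 mm
- mouth_left (a point): middle of the column at y = +28 mm, at the height of the catch undersides, 80.5 mm above the bench. A spring follower pushes the column's segments up under its two catches: about 5 N now, 0.3 N more per mm pushed down (about 10 N with one spare in, 16 N with two). Either column may be the packed one; they look alike. Axes as the magazine's
- mouth_right (a point): the same for the column at y = -28 mm. The column with room gives 42 mm, 2 mm more than two segments need; the packed one gives only 2 mm, then is solid. A segment let go in a mouth rests on the catch slopes, its underside about 88 mm above the bench, top at 108 mm. Push it down in the middle, 2 mm past the latching height, and the catches snap in over it
- catch_nose (a point): lower tip of one of the four steel spring catches (the left column's, +x end); one at each end of each column at x = +36.9 and -36.9 mm, 16 mm wide in y, undersides 80.5 mm up, reaching 4.5 to 6 mm into the column. From the nose each slopes up and outward to 99 mm, 25 degrees off vertical; a segment pushed down wedges them apart (up to about 8 N). Nothing to operate
- guide_top (a point): top of one of the corner guides, 104 mm above the bench. Each column has four L-shaped ones at its corners, 2.5 mm thick, from 25 to 44 mm either side of the middle in x, flush with the column's inside, tops flared outward 3 mm and more. Between them (50 mm along x) the sides are open down to the deck, so fingers across the 28 mm pass there
- top_left: white cuvette segment: a plain oblong block 80 (its x) x 28 (its y) x 20 mm (z), six open square cells in its top, 0.04 kg; origin at the centre of its underside, z up. The rim of its top is flat and may be pressed anywhere. It already lies latched as the top one of the column at the magazine's y = +28 mm: its top is at about 80 mm.
- top_right: white cuvette segment: a plain oblong block 80 (its x) x 28 (its y) x 20 mm (z), six open square cells in its top, 0.04 kg; origin at the centre of its underside, z up. The rim of its top is flat and may be pressed anywhere. It already lies latched as the top one of the column at the magazine's y = -28 mm: its top is at about 80 mm.
- spare_a: spare white cuvette segment: a plain oblong block 80 (its x) x 28 (its y) x 20 mm (z), six open square cells in its top, 0.04 kg; origin at the centre of its underside, z up. The rim of its top is flat and may be pressed anywhere. Lies on the bench, cells up. Grasp it across its 28 mm.
- spare_b: spare white cuvette segment: a plain oblong block 80 (its x) x 28 (its y) x 20 mm (z), six open square cells in its top, 0.04 kg; origin at the centre of its underside, z up. The rim of its top is flat and may be pressed anywhere. Lies on the bench, cells up. Grasp it across its 28 mm.
- wash_bottle: wash bottle with a bent spout, 64x85x185 mm, bystander; origin at the centre of its underside
- beaker: small clear beaker, 54x60x68 mm, bystander; origin at the centre of its underside
- tape: roll of tan tape lying flat, 68x78x19 mm, bystander; origin at the centre of its underside
- marker: marker pen lying, 13x122x15 mm, bystander; origin at the centre of its underside

How it is judged (in metres and radians):
On the way:
1. one spare segment is under the catches of a column, with nothing pressing on it (((x of spare_a in the frame of magazine between -0.006 and 0.006 m and z of spare_a in the frame of magazine between 0.012 and 0.0635 m and (y of spare_a in the frame of magazine between 0.022 and 0.034 m or y of spare_a in the frame of magazine between -0.034 and -0.022 m) and angle between spare_a's own z axis and vertical below 0.08 rad) or (x of spare_b in the frame of magazine between -0.006 and 0.006 m and z of spare_b in the frame of magazine between 0.012 and 0.0635 m and (y of spare_b in the frame of magazine between 0.022 and 0.034 m or y of spare_b in the frame of magazine between -0.034 and -0.022 m) and angle between spare_b's own z axis and vertical below 0.08 rad)) and contact force between the fingers and spare_a below 0.5 N and contact force between the fingers and spare_b below 0.5 N), for 0.2 s.
At the end, for the whole second after the job is handed in: All four segments (both spares and the two that were in at the start) lie level (within 0.08 rad), cells up, inside the columns (within 6 mm of the column's middle in x and y) and under the catches (underside no higher than 63.5 mm above the magazine's underside), at rest (x of spare_a in the frame of magazine between -0.006 and 0.006 m and z of spare_a in the frame of magazine between 0.012 and 0.0635 m and (y of spare_a in the frame of magazine between 0.022 and 0.034 m or y of spare_a in the frame of magazine between -0.034 and -0.022 m) and angle between each of spare_a, spare_b, top_left, top_right's own z axis and vertical below 0.08 rad and x of spare_b in the frame of magazine between -0.006 and 0.006 m and z of spare_b in the frame of magazine between 0.012 and 0.0635 m and (y of spare_b in the frame of magazine between 0.022 and 0.034 m or y of spare_b in the frame of magazine between -0.034 and -0.022 m) and x of top_left in the frame of magazine between -0.006 and 0.006 m and z of top_left in the frame of magazine between 0.012 and 0.0635 m and (y of top_left in the frame of magazine between 0.022 and 0.034 m or y of top_left in the frame of magazine between -0.034 and -0.022 m) and x of top_right in the frame of magazine between -0.006 and 0.006 m and z of top_right in the frame of magazine between 0.012 and 0.0635 m and (y of top_right in the frame of magazine between 0.022 and 0.034 m or y of top_right in the frame of magazine between -0.034 and -0.022 m) and linear speed of each of spare_a, spare_b, top_left, top_right below 0.02 m/s); the robot touches nothing.
It fails at once if the magazine, or the segments already in it, is pressed with more than 60 N (contact force between any of the fingers, spare_a, spare_b and top_left above 60 N or contact force between any of the fingers, spare_a, spare_b and top_right above 60 N or contact force between any of the arm, the fingers and magazine above 60 N).
It fails at once if a bystander is moved by more than 40 mm (distance of any of wash_bottle, beaker, tape, marker from where it was at the start of the episode above 0.04 m).
It also fails if it takes over 72 s, if anything falls off the work surface, if the arm or the gripper's body presses on something with over 40 N, if the wrist force passes 120 N, or if a joint passes its speed limit or range.

## Working session

There is one attempt and no reset: what is moved stays moved. The work goes in short steps, Python scripts to look and compute and a tool call to move; the robot and the scene stay as the last step left them, time stands still between calls to the robot, and variables do not carry over. Pictures are saved under pics/ and viewed, on a budget of 10 in all, crops included, one or two more only if the job needs it, and the job is handed in when it is done.

Besides the shell and the picture viewer there is one more tool, called after "Request:" as name(argument=value, ...) on one line, values as JSON. arm_command: Moves the arm, as the interface text tells. Its arguments: {"type":"object","properties":{"rows":{"type":"array","items":{"type":"number"}},"newtons":{"type":"number"}},"required":["rows"]}

```bash
mkdir -p pics; python3 - <<'E'
from cell import manip
import cv2,numpy as np
print(manip.read_state())
for n in("top","scene"):
    c=manip.camera(n); np.savez(n+"0.npz",**c); cv2.imwrite(f"pics/{n}0.png",c["image"]); print(n,c["fx"],c["cx"],c["cy"],c["pose"].round(3).tolist())
E
```

```text
{'clock': 0.0, 'joints': array([-1.24759560e+00,  3.00492004e-01,  1.52159337e+00,  2.10752554e-06,
        1.32066850e+00, -6.66179333e-02]), 'qd': array([-8.16211988e-05,  1.68211163e-05, -1.79396207e-04,  2.70789149e-05,
        9.93595887e-04, -1.87621486e-03]), 'effort': array([ 2.45981873e-04, -5.31799686e+01, -3.52739668e+01,  7.08237151e-02,
        2.44207936e-02, -1.11051977e-04]), 'eef_pos': array([ 208.92128241, -508.50744855,  215.86964966]), 'eef_rot': array([-3.14043415e+00, -7.93375205e-05,  3.89818088e-01]), 'wrist_force': array([-0.14655196, -0.2069733 , -0.01389991]), 'moment': array([-0.01399698,  0.03297407,  0.02998416]), 'finger_gap': 94.11278827112749}
top 372.15183301137625 252.52568994541016 192.89715996529668 [[0.018, -0.98, 0.199, 339.337], [-1.0, -0.018, 0.002, 22.858], [0.002, -0.199, -0.98, 1019.771], [0.0, 0.0, 0.0, 1.0]]
scene 365.46412413841176 253.14138462399825 196.64636185384225 [[-0.612, -0.592, 0.525, -95.516], [-0.791, 0.454, -0.41, 480.981], [0.005, -0.666, -0.746, 953.632], [0.0, 0.0, 0.0, 1.0]]
```

View pics/top0.png

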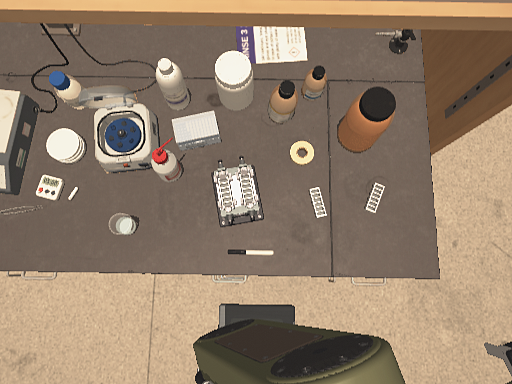

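View pics/scene0.png

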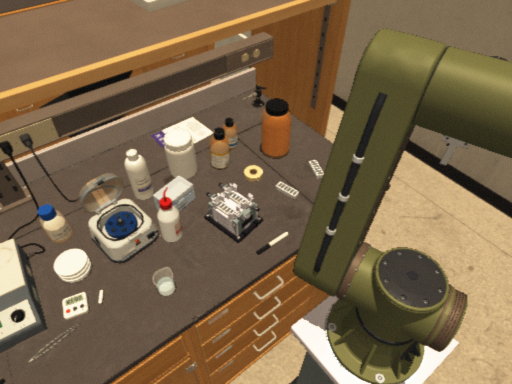

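The top view shows the magazine at about (237,195), the spares at (318,202) and (375,197), the tape at (302,153), the marker at (250,252) and a tall orange bottle at (365,120). The scene view shows the same layout, with the spares at (287,188) and (316,169).

```bash
cat > h.py <<'E'
import numpy as np,cv2
def cloud(c):
    z=c["z_map"]; v,u=np.indices(z.shape)
    P=np.stack([(u-c["cx"])/c["fx"]*z,(v-c["cy"])/c["fy"]*z,z],-1)
    T=c["pose"]; W=P@T[:3,:3].T+T[:3,3]; W[z<=0]=np.nan; return W
def ray(c,uv,h):
    uv=np.atleast_2d(uv).astype(float); T=c["pose"]
    d=np.c_[(uv[:,0]-c["cx"])/c["fx"],(uv[:,1]-c["cy"])/c["fy"],np.ones(len(uv))]@T[:3,:3].T
    return T[:3,3]+d*((h-T[2,3])/d[:,2])[:,None]
def twoview(c1,p1,c2,p2):
    A=[];b=[]
    for c,p in((c1,p1),(c2,p2)):
        T=c["pose"];d=T[:3,:3]@np.array([(p[0]-c["cx"])/c["fx"],(p[1]-c["cy"])/c["fy"],1]);d/=np.linalg.norm(d)
        M=np.eye(3)-np.outer(d,d);A.append(M);b.append(M@T[:3,3])
    x=np.linalg.lstsq(np.vstack(A),np.hstack(b),rcond=None)[0]
    return x,[np.linalg.norm(M@x-bb).round(2) for M,bb in zip(A,b)]
def blobs(c,box,thr=150):
    u0,v0,u1,v1=box; im=c["image"][v0:v1,u0:u1].astype(int)
    m=((im.min(2)>thr)).astype(np.uint8); m=cv2.morphologyEx(m,cv2.MORPH_CLOSE,np.ones((5,5)))
    cs,_=cv2.findContours(m,cv2.RETR_EXTERNAL,cv2.CHAIN_APPROX_NONE)
    return [k.reshape(-1,2)+[u0,v0] for k in cs if cv2.contourArea(k)>60]
E
python3 - <<'E'
from h import *
t=dict(np.load("top0.npz"));s=dict(np.load("scene0.npz"))
W=cloud(t);Ws=cloud(s)
for tb,sb in(((300,180,335,225),(272,178,302,200)),((358,175,392,220),(304,155,328,182))):
    for n,c,b,w in(("top",t,tb,W),("scene",s,sb,Ws)):
        for k in blobs(c,b):
            p=ray(c,k,20)[:,:2].astype(np.float32); r=cv2.minAreaRect(p); q=w[k[:,1],k[:,0]]
            print(n,np.round(r[0],1),np.round(r[1],1),round(r[2],1),"zmed",np.nanmedian(q[:,2]).round(1),cv2.minAreaRect(k.astype(np.float32))[0])
m=np.nan_to_num(W[...,2]); sub=np.zeros_like(m,bool); sub[150:235,200:275]=1
for lo,hi in((6,200),(40,200),(70,78),(85,130)):
    k=sub&(m>lo)&(m<hi); p=W[k][:,:2]; r=cv2.minAreaRect(p.astype(np.float32)); print(lo,k.sum(),np.round(r[0],1),np.round(r[1],1),round(r[2],1),m[k].max())
cv2.imwrite("pics/mag.png",np.hstack([cv2.resize(t["image"][150:235,200:275],None,fx=5,fy=5,interpolation=2),cv2.resize(s["image"][175:245,195:275],(425,425),interpolation=2)]))
for y0,x0 in((235,60),(150,110)): pass
# bystander heights near
for nm,(u,v) in dict(orange=(375,100),beaker=(123,222),tape=(302,153),marker=(250,252)).items(): print(nm,W[v,u].round())
E
```

```text
top [ 520.5 -153.3] [81.6 27.9] 14.0 zmed 21.1 (317.5615234375, 201.8922882080078)
scene [ 520.  -149.8] [79.5 29.6] 14.1 zmed 19.4 (286.853759765625, 188.3632049560547)
top [ 535.8 -310.2] [28.2 81.8] 68.0 zmed 21.5 (374.7189636230469, 197.39779663085938)
scene [ 535.4 -306.1] [29.  78.6] 68.4 zmed 18.2 (316.0384826660156, 167.19227600097656)
6 2607 [554.5  65. ] [192.8 228.9] 88.2 111.16448456102535
40 2012 [537.4  67.6] [167.3 101.1] 11.2 111.16448456102535
70 414 [537.2  67.4] [123.8  98.1] 12.3 77.99599615951593
85 648 [537.5  67.7] [167.3 100.8] 11.6 111.16448456102535
orange [ 731. -259.  208.]
beaker [455. 370.  26.]
tape [ 665. -115.    1.]
marker [382.  28.  14.]
```

View pics/mag.png

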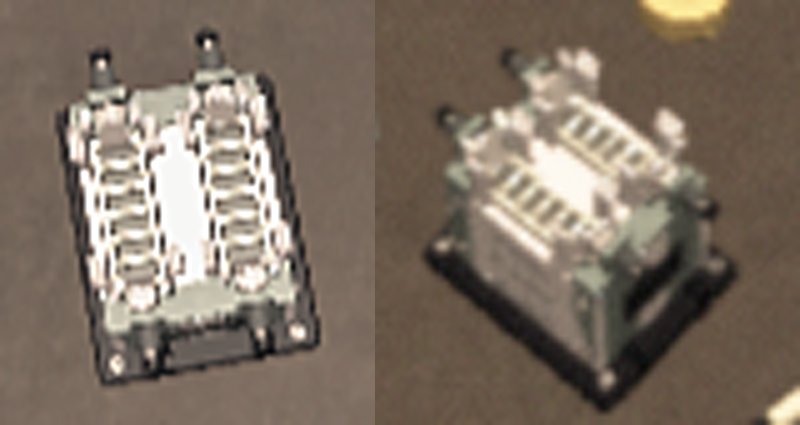

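The crop confirms the magazine near (537,67) with its columns running along yaw ≈ 12°, and both columns look alike. I'll move toward the spares and the magazine and refine with the wrist camera.

Request:
arm_command(rows=[50,36,8,-2,94,50,36,8,-2,94,50,36,8,-2,94,50,36,8,-2,94,50,36,8,-2,94])

```text
clock: 0.72
eef_pos: [460.3, -327.2, 256.6]
eef_rot: [-3.141, 0.0, 0.214]
wrist_force: [0.8, -1.2, -0.2]
finger_gap: 93.9
```

```bash
python3 - <<'E'
from cell import manip
import cv2,numpy as np
c=manip.camera("wrist"); np.savez("w1.npz",**c); cv2.imwrite("pics/w1.png",c["image"]); s=manip.read_state();print(s["eef_pos"],s["eef_rot"],c["pose"].round(3).tolist())
E
```

```text
[ 464.94175167 -323.25028244  257.39245073] [-3.14131912e+00 -1.98398285e-03  2.16203726e-01] [[0.212, -0.949, -0.236, 528.011], [-0.977, -0.205, -0.051, -312.103], [-0.0, 0.241, -0.971, 424.449], [0.0, 0.0, 0.0, 1.0]]
```

View pics/w1.png

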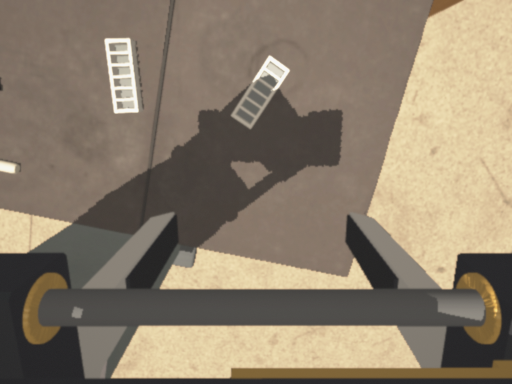

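The wrist view shows spare A at (122,75) and spare B at (261,92), the latter half in shadow. Next I go to the magazine.

Request:
arm_command(rows=[4,46,0,0,94,4,46,0,0,94,4,46,0,0,94,4,46,0,0,94,4,46,0,0,94])

```text
clock: 1.4
eef_pos: [478.8, -97.3, 256.3]
eef_rot: [-3.141, 0.0, 0.215]
wrist_force: [0.3, -0.9, -0.2]
finger_gap: 93.9
```

Request:
arm_command(rows=[4,46,0,0,0,4,46,0,0,0,4,46,0,0,0,0,0,0,0,0,0,0,0,0,0])

```text
clock: 2.02
eef_pos: [490.9, 38.9, 256.2]
eef_rot: [3.142, 0.001, 0.216]
wrist_force: [-0.4, -0.2, -0.3]
finger_gap: 47.5
```

```bash
python3 - <<'E'
from cell import manip
from h import *
c=manip.camera("wrist"); np.savez("w2.npz",**c); cv2.imwrite("pics/w2.png",c["image"]); s=manip.read_state();print(s["eef_pos"],s["eef_rot"],s["finger_gap"],s["wrist_force"])
W=cloud(c); m=np.nan_to_num(W[...,2])
u=np.hypot(W[...,0]-537,W[...,1]-67)<120
for lo,hi in((5,16),(5,200),(70,78),(78,83),(97,130)):
    k=u&(m>lo)&(m<hi); r=cv2.minAreaRect(W[k][:,:2].astype(np.float32)); print(lo,hi,k.sum(),np.round(r[0],1),np.round(r[1],1),round(r[2],1))
w=dict(np.load("w1.npz"))
t=dict(np.load("top0.npz")); W1=cloud(w)
for b,pt,thr in(((95,25,150,125),(317.56,201.89),150),((225,45,300,135),(374.72,197.4),85)):
    for k in blobs(w,b,thr):
        r=cv2.minAreaRect(ray(w,k,20)[:,:2].astype(np.float32)); kr=cv2.minAreaRect(k.astype(np.float32))
        print("spare",np.round(r[0],1),np.round(r[1],1),round(r[2],1),kr[0],twoview(w,kr[0],t,pt), np.nanmedian(W1[k[:,1],k[:,0],2]))
E
```

```text
[490.93778957  38.5336981  256.2820865 ] [3.14154837e+00 3.42788002e-04 2.14684805e-01] 43.37552677036158 [-0.41321091  0.2237011  -0.03818466]
5 16 1034 [535.9  69.3] [156.4 121.6] 11.4
5 200 15131 [535.8  69.2] [167.3 121.6] 11.5
70 78 2745 [535.8  69.6] [122.9  98.8] 11.4
78 83 3903 [535.9  69.5] [122.8  98.5] 11.4
97 130 2335 [533.6  69.1] [136.7 101.6] 11.4
spare [ 519.8 -151.6] [81.2 29.7] 13.8 (121.18782043457031, 74.97764587402344) (array([ 520.27646364, -152.64321929,   23.10453581]), [np.float64(0.78), np.float64(0.78)]) 17.003893056305998
spare [ 541.2 -309.9] [91.1 85.8] 12.2 (262.0, 86.5) (array([ 539.68212267, -310.8613236 ,   13.52799761]), [np.float64(3.28), np.float64(3.28)]) -0.8007269693620742
```

View pics/w2.png

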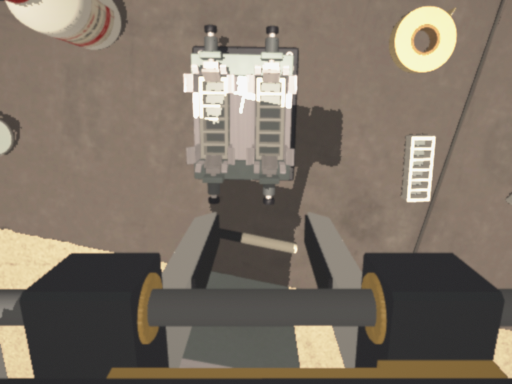

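The wrist view shows the magazine centred near (243,113) with the wash bottle at upper left and spare A at (421,168). I'll check the wash bottle's clearance, because the gripper body comes down to about 177 mm.

```bash
python3 - <<'E'
from cell import manip
from h import *
print(manip.read_state()["finger_gap"])
R=np.deg2rad(11.4)
for n in("top0","scene0","w2"):
    c=dict(np.load(n+".npz"));W=cloud(c);m=np.nan_to_num(W[...,2])
    b=(m>120)&(m<215)&(np.abs(W[...,0]-590)<90)&(W[...,1]>125)&(W[...,1]<290)
    p=W[b]
    if len(p)==0: print(n,"none");continue
    q=(p[:,:2]-[536,69])@np.array([[np.cos(R),-np.sin(R)],[np.sin(R),np.cos(R)]])
    print(n,len(p),p.min(0).round(),p.max(0).round(),"mag frame",q.min(0).round(),q.max(0).round())
# spare b refined
w=dict(np.load("w1.npz"));t=dict(np.load("top0.npz"))
W=cloud(w);m=np.nan_to_num(W[...,2]);k=(m>9)&(m<40)&(np.hypot(W[...,0]-535,W[...,1]+309)<60)
r=cv2.minAreaRect(W[k][:,:2].astype(np.float32));print("b depth",r,k.sum(),np.median(m[k]))
k=(m>9)&(m<40)&(np.hypot(W[...,0]-520,W[...,1]+152)<60)
r=cv2.minAreaRect(W[k][:,:2].astype(np.float32));print("a depth",r,k.sum(),np.median(m[k]))
u,v=np.where((m>9)&(m<40)&(np.hypot(W[...,0]-535,W[...,1]+309)<60))[::-1]
kr=cv2.minAreaRect(np.c_[u,v].astype(np.float32));print(twoview(w,kr[0],t,(374.72,197.4)))
E
```

```text
43.37552677036158
top0 333 [583. 222. 120.] [647. 275. 186.] mag frame [ 81. 128.] [139. 190.]
scene0 244 [582. 225. 120.] [648. 278. 183.] mag frame [ 84. 131.] [140. 192.]
w2 569 [583. 235. 120.] [599. 273. 147.] mag frame [ 82. 150.] [ 95. 189.]
b depth ((534.9663696289062, -308.026611328125), (28.01905632019043, 79.99530792236328), 67.94837951660156) 904 19.532434660575205
a depth ((519.8421630859375, -151.2930450439453), (80.00973510742188, 28.960865020751953), 13.842178344726562) 1264 19.145849297726954
(array([ 535.2065627 , -308.46148573,   23.97892156]), [np.float64(0.63), np.float64(0.63)])
```

Request:
arm_command(rows=[50,3,0,-0.9,0,0,0,-40,0,0,0,0,-40,0,0,0,0,-40,0,0,0,0,-25,0,0])

```text
clock: 2.7
eef_pos: [540.4, 40.9, 109.5]
eef_rot: [-3.141, 0.002, 0.198]
wrist_force: [0.9, -0.6, 1.0]
finger_gap: 0.4
```

Request:
arm_command(rows=[0,0,0,0,0,0,0,-8,0,0,0,0,-3,0,0,0,0,0,0,0])

```text
clock: 3.2
eef_pos: [541.1, 42.2, 100.8]
eef_rot: [3.141, -0.001, 0.2]
wrist_force: [0.1, 0.2, -0.6]
finger_gap: 0.3
```

Request:
arm_command(rows=[0,0,-6,0,0,0,0,-3,0,0,0,0,0,0,0])

```text
clock: 3.58
eef_pos: [541.0, 42.3, 91.5]
eef_rot: [-3.142, 0.0, 0.2]
wrist_force: [-2.2, 0.9, 4.0]
finger_gap: 0.7
```

Request:
arm_command(rows=[0,0,-1,0,0,0,0,0,0,0])

```text
clock: 3.82
eef_pos: [541.0, 42.3, 90.6]
eef_rot: [-3.142, -0.0, 0.2]
wrist_force: [-2.5, -0.0, 5.0]
finger_gap: 0.4
```

Request:
arm_command(rows=[0,0,-1,0,0,0,0,0,0,0])

```text
clock: 4.08
eef_pos: [541.0, 42.3, 89.5]
eef_rot: [-3.142, -0.0, 0.2]
wrist_force: [-2.9, 0.5, 4.5]
finger_gap: 0.5
```

Request:
arm_command(rows=[0,0,-1,0,0,0,0,0,0,0])

```text
clock: 4.32
eef_pos: [541.0, 42.3, 88.4]
eef_rot: [-3.142, 0.0, 0.2]
wrist_force: [-3.0, 1.1, 4.8]
finger_gap: 0.3
```

Request:
arm_command(rows=[0,0,-1,0,0,0,0,0,0,0])

```text
clock: 4.58
eef_pos: [541.0, 42.3, 87.5]
eef_rot: [-3.142, 0.0, 0.2]
wrist_force: [-3.2, 0.4, 6.4]
finger_gap: 0.5
```

Request:
arm_command(rows=[0,0,-1,0,0,0,0,-1,0,0,0,0,0,0,0])

```text
clock: 4.95
eef_pos: [541.0, 42.3, 85.5]
eef_rot: [-3.142, -0.0, 0.2]
wrist_force: [-3.3, -0.3, 6.1]
finger_gap: 0.1
```

Request:
arm_command(rows=[0,0,-1,0,0,0,0,0,0,0])

```text
clock: 5.2
eef_pos: [541.0, 42.3, 84.5]
eef_rot: [-3.142, -0.0, 0.2]
wrist_force: [-3.9, 0.4, 6.1]
finger_gap: 0.5
```

The right column gave 7 mm at a steady ~6 N, so it has the room. Next I fetch spare A.

Request:
arm_command(rows=[0,0,8,0,0,0,0,30,0,0,0,0,40,0,0,-3,-20,10,0,60,-4,-40,0,0,60])

```text
clock: 5.82
eef_pos: [533.9, -18.4, 172.8]
eef_rot: [3.141, -0.001, 0.201]
wrist_force: [-0.3, -0.5, -0.3]
finger_gap: 17.1
```

Request:
arm_command(rows=[-4,-40,0,1,60,-4,-40,0,1,60,-4,-40,-20,0.4,60,-2,-14,-40,0,60,0,0,-30,0,60])

```text
clock: 6.45
eef_pos: [518.6, -153.4, 80.2]
eef_rot: [-3.141, 0.002, 0.239]
wrist_force: [0.7, 0.6, 0.1]
finger_gap: 59.9
```

Request:
arm_command(rows=[0,0,-25,0,60,0,0,-10,0,60,0,0,0,0,60])

```text
clock: 6.82
eef_pos: [519.6, -152.0, 47.1]
eef_rot: [-3.141, 0.001, 0.241]
wrist_force: [0.2, 0.1, -0.5]
finger_gap: 60.1
```

Request:
arm_command(rows=[0,0,-25,0,60,0,0,-8,0,60,0,0,0,0,60,0,0,0,0,20,0,0,0,0,20], newtons=20)

```text
clock: 7.45
eef_pos: [520.3, -151.8, 15.2]
eef_rot: [3.141, -0.001, 0.241]
wrist_force: [-0.3, 0.1, -0.5]
finger_gap: 43.5
```

Request:
arm_command(rows=[0,0,0,0,20,0,0,0,0,20,0,0,0,0,20])

```text
clock: 7.82
eef_pos: [520.1, -151.8, 14.6]
eef_rot: [3.141, -0.0, 0.241]
wrist_force: [-0.7, -0.6, 2.2]
finger_gap: 27.9
```

```bash
cat > look.py <<'E'
from cell import manip
from h import *
import sys
n=sys.argv[1]; s=manip.read_state(); print(s["clock"],s["eef_pos"].round(1),np.rad2deg(s["eef_rot"][2]).round(1),s["finger_gap"].round(1))
for cam in("top","wrist"):
    c=manip.camera(cam); np.savez(n+cam+".npz",**c); cv2.imwrite(f"pics/{n}{cam}.png",c["image"])
E
python3 look.py g1; python3 - <<'E'
from h import *
t=dict(np.load("g1top.npz"))
for k in blobs(t,(300,180,335,225)):
    r=cv2.minAreaRect(ray(t,k,20)[:,:2].astype(np.float32));print(r)
w=dict(np.load("g1wrist.npz"));W=cloud(w);m=np.nan_to_num(W[...,2]);k=(m>9)&(m<30)&(np.hypot(W[...,0]-520,W[...,1]+152)<60)
print(k.sum(),W[k].min(0) if k.any() else "", W[k].max(0) if k.any() else "")
E
```

```text
Traceback (most recent call last):
  File "look.py", line 4, in <module>
    n=sys.argv[1]; s=manip.read_state(); print(s["clock"],s["eef_pos"].round(1),np.rad2deg(s["eef_rot"][2]).round(1),s["finger_gap"].round(1))
                                                                                                                     ^^^^^^^^^^^^^^^^^^^^^
AttributeError: 'float' object has no attribute 'round'
Traceback (most recent call last):
FileNotFoundError: [Errno 2] No such file or directory: 'g1top.npz'
```

Request:
arm_command(rows=[0,0,10,0,20,0,0,30,0,20,0,0,40,0,20,0,0,40,0,20,0,0,30,0,20])

```text
clock: 8.45
eef_pos: [520.1, -151.8, 166.8]
eef_rot: [3.141, -0.001, 0.241]
wrist_force: [-0.3, 0.1, -1.1]
finger_gap: 27.8
```

Request:
arm_command(rows=[0,0,0,0,20])

```text
clock: 8.57
eef_pos: [520.8, -152.0, 167.0]
eef_rot: [3.139, -0.004, 0.241]
wrist_force: [-0.1, 0.4, -0.9]
finger_gap: 27.3
```

```bash
sed -i 's/s\["finger_gap"\].round(1)/round(s["finger_gap"],1)/' look.py; python3 look.py g1; python3 - <<'E'
from h import *
# segment in hand: top at approx TCP z+6
w=dict(np.load("g1wrist.npz"));W=cloud(w);m=np.nan_to_num(W[...,2])
k=(np.hypot(W[...,0]-520,W[...,1]+152)<70)&(m>160)&(m<182)
print(k.sum(),np.median(m[k]));q=W[k];R=np.deg2rad(13.8)
l=(q[:,:2]-[520,-151.8])@np.array([[np.cos(R),-np.sin(R)],[np.sin(R),np.cos(R)]]);print(l.min(0),l.max(0))
t=dict(np.load("g1top.npz"));W=cloud(t);m=np.nan_to_num(W[...,2])
k=(np.hypot(W[...,0]-520,W[...,1]+152)<70)&(m>140)&(m<185);q=W[k];l=(q[:,:2]-[520,-151.8])@np.array([[np.cos(R),-np.sin(R)],[np.sin(R),np.cos(R)]]);print(k.sum(),l.min(0),l.max(0))
E
```

```text
8.575 [ 520.8 -152.   167. ] 13.8 27.3
5713 169.6829533603429
[-32.73134273 -25.32297711] [40.19589403 26.44718164]Traceback (most recent call last):
  File "<stdin>", line 8, in <module>
    return umr_minimum(a, axis, None, out, keepdims, initial, where)
ValueError: zero-size array to reduction operation minimum which has no identity
```

View pics/g1wrist.png

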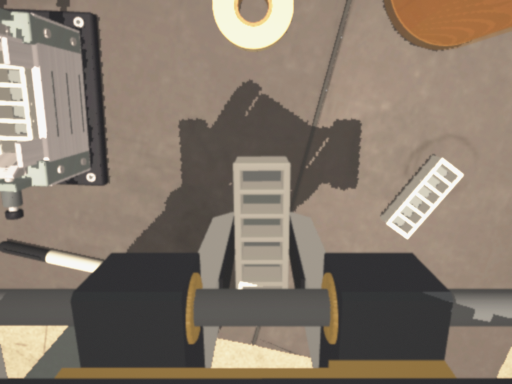

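The wrist view shows spare A held with its front edge at row 158, columns 235–291. Spare B is clear at (425,198). I'll measure the lateral bias of the wrist camera on the held segment, and re-measure B.

```bash
python3 - <<'E'
from h import *
w=dict(np.load("g1wrist.npz"));W=cloud(w);m=np.nan_to_num(W[...,2])
R=np.deg2rad(13.8);M=np.array([[np.cos(R),-np.sin(R)],[np.sin(R),np.cos(R)]])
L=(W[...,:2]-[520.8,-152.0])@M
k=(L[...,0]>15)&(L[...,0]<60)&(abs(L[...,1])<40)&(m>150)&(m<185)
for lo in (20,25,30,34): 
    q=L[k&(L[...,0]>lo)&(L[...,0]<lo+4)]; print(lo,len(q),q[:,1].min().round(1),q[:,1].max().round(1),q[:,0].max().round(1))
k2=k&(L[...,0]>28);print("x front",L[k2][:,0].max(),"z",np.percentile(m[k2],[5,50,95]))
for c in blobs(w,(375,145,480,250),140):
    r=cv2.minAreaRect(ray(w,c,20)[:,:2].astype(np.float32));print("B",r)
kb=(m>9)&(m<40)&(np.hypot(W[...,0]-535,W[...,1]+309)<60);print("B",cv2.minAreaRect(W[kb][:,:2].astype(np.float32)))
t=dict(np.load("g1top.npz"))
for c in blobs(t,(358,175,392,220)): print("Btop",cv2.minAreaRect(ray(t,c,20)[:,:2].astype(np.float32)))
E
```

```text
20 187 -12.9 14.6 24.0
25 750 -12.7 15.1 29.0
30 264 -13.1 15.0 34.0
34 363 -13.1 14.9 38.0
x front 39.46669329912462 z [152.25923075 169.09622975 170.90716142]
B ((535.42822265625, -306.1950988769531), (33.22570037841797, 82.08523559570312), 67.79261016845703)
B ((534.8397827148438, -308.00762939453125), (29.829652786254883, 80.00975036621094), 67.6948013305664)
```

The wrist camera reads about +1 mm in y, so the right column is at about (541.7, 41). I carry A there.

Request:
arm_command(rows=[4,38,0,-0.8,20,4,39,0,-0.8,20,4,39,0,-0.8,20,5,39,0,0,20,5,38,0,0,20])

```text
clock: 9.3
eef_pos: [541.4, 42.6, 163.0]
eef_rot: [-3.141, 0.002, 0.2]
wrist_force: [0.2, 0.1, -0.2]
finger_gap: 28.0
```

Request:
arm_command(rows=[0,0,-20,0,20,0,0,-15,0,20,0,0,-8,0,20,0,0,0,0,20])

```text
clock: 9.8
eef_pos: [541.7, 40.9, 120.8]
eef_rot: [-3.141, 0.001, 0.199]
wrist_force: [-0.4, 0.1, -0.3]
finger_gap: 27.9
```

Request:
arm_command(rows=[0,0,-4,0,20,0,0,-4,0,20,0,0,0,0,20])

```text
clock: 10.18
eef_pos: [541.9, 41.2, 113.3]
eef_rot: [-3.142, 0.0, 0.199]
wrist_force: [-0.3, 0.2, -0.5]
finger_gap: 27.5
```

Request:
arm_command(rows=[0,0,-4,0,20,0,0,-3,0,20,0,0,0,0,20])

```text
clock: 10.55
eef_pos: [541.9, 41.3, 106.2]
eef_rot: [-3.142, 0.0, 0.2]
wrist_force: [0.4, -0.3, -1.0]
finger_gap: 27.7
```

Request:
arm_command(rows=[0,0,-2,0,20,0,0,-1,0,20,0,0,0,0,20])

```text
clock: 10.92
eef_pos: [542.1, 41.2, 103.6]
eef_rot: [3.141, -0.0, 0.2]
wrist_force: [-0.0, -0.1, 3.5]
finger_gap: 28.0
```

Request:
arm_command(rows=[0,0,-1,0,20,0,0,0,0,20])

```text
clock: 11.18
eef_pos: [542.1, 41.3, 102.5]
eef_rot: [3.142, -0.0, 0.2]
wrist_force: [-0.2, 0.0, 3.0]
finger_gap: 27.7
```

It rests on the catch slopes. I release, rise, close and press.

Request:
arm_command(rows=[0,0,0,0,46,0,0,0,0,46,0,0,0,0,46,0,0,20,0,46,0,0,22,0,0])

```text
clock: 11.8
eef_pos: [541.8, 41.3, 144.7]
eef_rot: [-3.141, 0.001, 0.2]
wrist_force: [-0.2, -0.2, -0.1]
finger_gap: 39.1
```

Request:
arm_command(rows=[0,0,0,0,0,0,0,0,0,0,0,0,0,0,0,0,0,0,0,0])

```text
clock: 12.3
eef_pos: [541.8, 41.3, 143.8]
eef_rot: [-3.141, 0.001, 0.2]
wrist_force: [-0.1, -0.4, 0.8]
finger_gap: 0.9
```

```bash
python3 look.py p1; python3 - <<'E'
from h import *
w=dict(np.load("p1wrist.npz"));W=cloud(w);m=np.nan_to_num(W[...,2])
R=np.deg2rad(11.4);M=np.array([[np.cos(R),-np.sin(R)],[np.sin(R),np.cos(R)]])
for n in("p1wrist","p1top"):
    w=dict(np.load(n+".npz"));W=cloud(w);m=np.nan_to_num(W[...,2]);L=(W[...,:2]-[541.7,41])@M
    k=(abs(L[...,0])<41)&(abs(L[...,1])<17)&(m>100)&(m<116)
    for a in(-38,-30,-15,15,30,38):
        q=m[k&(abs(L[...,0]-a)<4)]; print(n,a,len(q),np.percentile(q,[50,90]).round(1) if len(q) else "")
w=cv2.imread("pics/p1wrist.png");t=cv2.resize(cv2.imread("pics/p1top.png")[150:240,195:285],(384,384));cv2.imwrite("pics/p1.png",cv2.resize(np.hstack([w,t]),(800,343)))
E
```

```text
12.3 [541.8  41.3 143.8] 11.4 0.9
p1wrist -38 0 
p1wrist -30 0 
p1wrist -15 0 
p1wrist 15 394 [107.2 108.3]
p1wrist 30 367 [106.8 108.2]
p1wrist 38 464 [107.3 108.4]
p1top -38 0 
p1top -30 0 
p1top -15 0 
p1top 15 0 
p1top 30 0 
p1top 38 0
```

View pics/p1.png

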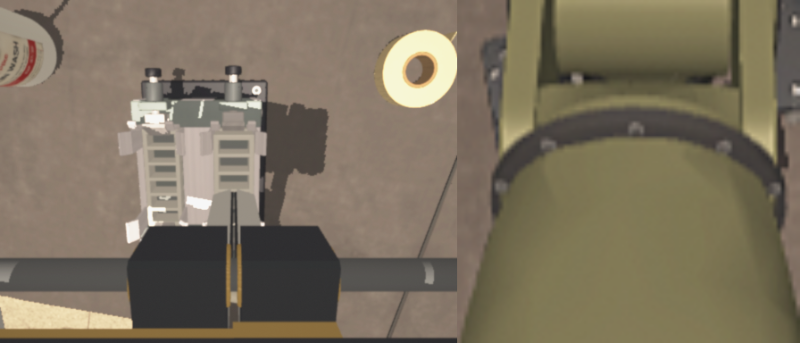

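The spare sits level in the right mouth with its top at 107–108 mm. Now I push it down.

Request:
arm_command(rows=[0,0,-15,0,0,0,0,-7,0,0,0,0,-3,0,0,0,0,-3,0,0,0,0,-3,0,0])

```text
clock: 13.02
eef_pos: [542.3, 41.3, 113.8]
eef_rot: [3.141, -0.001, 0.2]
wrist_force: [-0.4, -0.4, 5.2]
finger_gap: 0.3
```

Request:
arm_command(rows=[0,0,-3,0,0,0,0,-3,0,0,0,0,-3,0,0,0,0,0,0,0])

```text
clock: 13.52
eef_pos: [542.2, 41.3, 104.6]
eef_rot: [3.141, -0.001, 0.2]
wrist_force: [-0.4, -0.6, 4.4]
finger_gap: -0.1
```

Request:
arm_command(rows=[0,0,-3,0,0,0,0,-3,0,0,0,0,-3,0,0,0,0,0,0,0])

```text
clock: 14.02
eef_pos: [542.2, 41.3, 95.8]
eef_rot: [3.141, -0.001, 0.2]
wrist_force: [-0.8, -0.6, 6.8]
finger_gap: 0.8
```

Request:
arm_command(rows=[0,0,-2,0,0,0,0,-2,0,0,0,0,-2,0,0,0,0,0,0,0])

```text
clock: 14.52
eef_pos: [542.4, 41.3, 90.1]
eef_rot: [3.141, -0.001, 0.2]
wrist_force: [-2.6, -0.6, 10.4]
finger_gap: 0.5
```

Request:
arm_command(rows=[0,0,-1,0,0,0,0,-1,0,0,0,0,0,0,0])

```text
clock: 14.9
eef_pos: [542.4, 41.3, 88.2]
eef_rot: [3.141, -0.001, 0.2]
wrist_force: [-2.6, 0.6, 9.8]
finger_gap: 0.5
```

Request:
arm_command(rows=[0,0,-1,0,0,0,0,0,0,0,0,0,0,0,0])

```text
clock: 15.28
eef_pos: [542.4, 41.3, 87.2]
eef_rot: [3.141, -0.001, 0.2]
wrist_force: [-2.0, -0.5, 11.8]
finger_gap: 0.3
```

Request:
arm_command(rows=[0,0,2,0,0,0,0,2,0,0,0,0,2,0,0,0,0,0,0,0])

```text
clock: 15.78
eef_pos: [541.8, 41.3, 92.2]
eef_rot: [-3.142, 0.0, 0.2]
wrist_force: [0.3, -0.6, -0.3]
finger_gap: 0.5
```

Request:
arm_command(rows=[0,0,20,0,0,0,0,40,0,0,0,0,30,0,0,-7,-35,0,0,0,0,0,0,0,0])

```text
clock: 16.4
eef_pos: [534.7, 5.0, 182.3]
eef_rot: [3.142, 0.0, 0.198]
wrist_force: [0.0, 0.7, -0.1]
finger_gap: 0.4
```

```bash
python3 look.py p2; python3 - <<'E'
from h import *
R=np.deg2rad(11.4);M=np.array([[np.cos(R),-np.sin(R)],[np.sin(R),np.cos(R)]])
w=dict(np.load("p2wrist.npz"));W=cloud(w);m=np.nan_to_num(W[...,2])
for nm,o in(("right",[541.7,41.]),("left",[530.7,96.])):
    L=(W[...,:2]-o)@M
    for a in(-25,-12,0,12,25):
        q=m[(abs(L[...,0]-a)<5)&(abs(L[...,1])<15)&(m>50)&(m<120)]; print(nm,a,len(q),np.percentile(q,[50,80]).round(1) if len(q) else "")
E
```

```text
16.4 [534.7   5.  182.3] 11.3 0.4
right -25 433 [78.8 80.5]
right -12 442 [77.1 80.4]
right 0 446 [76.9 80.3]
right 12 446 [76.7 80.4]
right 25 435 [77.6 80.3]
left -25 459 [76.1 79.9]
left -12 477 [75.9 79.8]
left 0 462 [76.2 79.8]
left 12 481 [75.9 79.9]
left 25 383 [75.  79.9]
```

Spare A is latched: its top reads 80.4 mm and there was no force on lifting. Now I go for spare B.

Request:
arm_command(rows=[0,-39,0,-4,0,0,-39,0,-4,0,0,-39,0,-4,60,0,-40,0,-4,60,0,-40,0,-4,60])

```text
clock: 17.12
eef_pos: [535.2, -191.2, 182.0]
eef_rot: [-3.141, 0.001, -0.151]
wrist_force: [0.5, 0.3, 0.2]
finger_gap: 27.0
```

Request:
arm_command(rows=[0,-40,0,-5,60,0,-40,0,-5,60,0,-37,-20,-3.5,60,0,0,-40,0,60,0,0,-40,0,60])

```text
clock: 17.75
eef_pos: [535.2, -307.3, 80.6]
eef_rot: [-3.141, 0.001, -0.385]
wrist_force: [0.6, 0.7, -0.3]
finger_gap: 59.8
```

Request:
arm_command(rows=[0,0,-25,0,60,0,0,-8,0,60,0,0,0,0,60])

```text
clock: 18.12
eef_pos: [535.3, -307.4, 49.5]
eef_rot: [-3.141, 0.0, -0.385]
wrist_force: [-0.0, 0.9, -0.1]
finger_gap: 59.6
```

Request:
arm_command(rows=[0,-1.5,-25,0,60,0,0,-10,0,60,0,0,0,0,60,0,0,0,0,20,0,0,0,0,20])

```text
clock: 18.75
eef_pos: [535.3, -309.4, 15.3]
eef_rot: [3.141, -0.001, -0.385]
wrist_force: [-0.8, 0.2, -1.3]
finger_gap: 43.6
```

Request:
arm_command(rows=[0,0,0,0,20,0,0,0,0,20,0,0,0,0,20])

```text
clock: 19.12
eef_pos: [535.1, -309.3, 14.7]
eef_rot: [3.142, -0.0, -0.385]
wrist_force: [-0.8, 1.3, 2.1]
finger_gap: 27.7
```

Request:
arm_command(rows=[0,0,10,0,20,0,0,30,0,20,0,0,40,0,20,0,0,40,0,20,0,0,30,0,20])

```text
clock: 19.75
eef_pos: [535.1, -309.3, 166.9]
eef_rot: [3.141, -0.002, -0.385]
wrist_force: [-0.2, 0.4, 0.3]
finger_gap: 28.1
```

Request:
arm_command(rows=[0,0,0,0,20])

```text
clock: 19.88
eef_pos: [535.7, -309.7, 167.1]
eef_rot: [3.141, -0.004, -0.385]
wrist_force: [-0.1, 0.3, -0.9]
finger_gap: 27.8
```

```bash
python3 look.py g2; python3 - <<'E'
from h import *
from cell import manip
s=manip.read_state();p=s["eef_pos"]
w=dict(np.load("g2wrist.npz"));W=cloud(w);m=np.nan_to_num(W[...,2])
R=s["eef_rot"][2];M=np.array([[np.cos(R),-np.sin(R)],[np.sin(R),np.cos(R)]])
L=(W[...,:2]-p[:2])@M
k=(L[...,0]>28)&(L[...,0]<60)&(abs(L[...,1])<40)&(m>150)&(m<185)
q=L[k];print(k.sum(),q.min(0),q.max(0),np.percentile(m[k],[5,50,95]))
E
```

```text
19.875 [ 535.7 -309.7  167.1] -22.1 27.8
1368 [ 28.00316761 -13.87261539] [40.12945431 14.29520395] [151.80344877 168.5581404  170.73228535]
```

Request:
arm_command(rows=[0,39,0,3.5,20,0,39,0,4,20,1,39,0,4,20,1,39,0,4,20,1,39,0,4,20])

```text
clock: 20.6
eef_pos: [537.3, -112.8, 162.9]
eef_rot: [-3.141, 0.002, -0.043]
wrist_force: [0.3, 0.4, -1.4]
finger_gap: 27.8
```

Request:
arm_command(rows=[1,39,0,4,20,1,39,0,4,20,1,39,0,4,20,1,38,0,2,20,0,0,0,0,20])

```text
clock: 21.22
eef_pos: [541.3, 42.7, 163.0]
eef_rot: [-3.141, 0.002, 0.203]
wrist_force: [-0.7, 1.0, -0.4]
finger_gap: 28.2
```

Request:
arm_command(rows=[0,0,-20,0,20,0,0,-15,0,20,0,0,-8,0,20,0,0,0,0,20])

```text
clock: 21.72
eef_pos: [541.8, 40.4, 120.9]
eef_rot: [-3.141, 0.001, 0.199]
wrist_force: [-0.3, 0.1, -0.3]
finger_gap: 28.0
```

Request:
arm_command(rows=[0,0.7,-4,0,20,0,0,-4,0,20,0,0,0,0,20])

```text
clock: 22.1
eef_pos: [541.9, 41.5, 113.3]
eef_rot: [-3.142, 0.0, 0.2]
wrist_force: [-0.1, 0.2, -0.7]
finger_gap: 27.6
```

Request:
arm_command(rows=[0,0,-4,0,20,0,0,-3,0,20,0,0,0,0,20])

```text
clock: 22.48
eef_pos: [542.0, 41.5, 106.3]
eef_rot: [-3.142, 0.0, 0.2]
wrist_force: [0.3, -0.2, -0.3]
finger_gap: 28.0
```

Request:
arm_command(rows=[0,0,-2,0,20,0,0,-1,0,20,0,0,-1,0,20,0,0,0,0,20])

```text
clock: 22.98
eef_pos: [542.6, 41.5, 103.3]
eef_rot: [3.141, -0.002, 0.2]
wrist_force: [0.3, 0.3, 6.5]
finger_gap: 27.5
```

Request:
arm_command(rows=[0,0,0,0,46,0,0,0,0,46,0,0,0,0,46,0,0,20,0,46,0,0,22,0,0])

```text
clock: 23.6
eef_pos: [541.8, 41.5, 144.7]
eef_rot: [-3.141, 0.001, 0.2]
wrist_force: [0.3, 0.2, -0.6]
finger_gap: 39.3
```

Request:
arm_command(rows=[0,0,0,0,0,0,0,0,0,0,0,0,0,0,0,0,0,0,0,0])

```text
clock: 24.1
eef_pos: [541.8, 41.5, 143.8]
eef_rot: [-3.141, 0.001, 0.2]
wrist_force: [-1.0, 0.6, 0.0]
finger_gap: 1.3
```

```bash
python3 look.py p3; python3 - <<'E'
from h import *
w=dict(np.load("p3wrist.npz"));W=cloud(w);m=np.nan_to_num(W[...,2])
R=np.deg2rad(11.4);M=np.array([[np.cos(R),-np.sin(R)],[np.sin(R),np.cos(R)]]);L=(W[...,:2]-[541.7,41])@M
k=(abs(L[...,1])<17)&(m>100)&(m<116)
for a in(15,22,30,38):
    q=m[k&(abs(L[...,0]-a)<4)]; print(a,len(q),np.percentile(q,[50,90]).round(1) if len(q) else "")
E
```

```text
24.1 [541.8  41.5 143.8] 11.4 1.3
15 410 [108.1 109.1]
22 242 [108.4 109.3]
30 408 [107.8 109.1]
38 537 [108.2 109.3]
```

Request:
arm_command(rows=[0,0,-15,0,0,0,0,-7,0,0,0,0,-3,0,0,0,0,-3,0,0,0,0,-3,0,0])

```text
clock: 24.82
eef_pos: [542.4, 41.5, 114.0]
eef_rot: [3.141, -0.001, 0.2]
wrist_force: [-3.8, -0.4, 14.3]
finger_gap: 0.4
```

Request:
arm_command(rows=[0,0,-3,0,0,0,0,-3,0,0,0,0,-3,0,0,0,0,0,0,0])

```text
clock: 25.32
eef_pos: [542.7, 41.4, 105.8]
eef_rot: [3.141, -0.002, 0.2]
wrist_force: [-2.7, -1.2, 13.9]
finger_gap: 0.4
```

Request:
arm_command(rows=[0,0,-3,0,0,0,0,-3,0,0,0,0,-3,0,0,0,0,0,0,0])

```text
clock: 25.82
eef_pos: [542.8, 41.4, 97.1]
eef_rot: [3.141, -0.002, 0.2]
wrist_force: [-5.4, -0.9, 17.3]
finger_gap: 0.3
```

Request:
arm_command(rows=[0,0,-2,0,0,0,0,-1,0,0,0,0,-1,0,0,0,0,0,0,0])

```text
clock: 26.32
eef_pos: [542.7, 41.4, 93.2]
eef_rot: [3.141, -0.002, 0.2]
wrist_force: [-4.9, -0.7, 19.2]
finger_gap: 0.7
```

Request:
arm_command(rows=[0,0,-1,0,0,0,0,-1,0,0,0,0,0,0,0,0,0,0,0,0])

```text
clock: 26.82
eef_pos: [542.8, 41.4, 91.2]
eef_rot: [3.141, -0.003, 0.2]
wrist_force: [-5.8, -0.5, 18.7]
finger_gap: 0.2
```

Request:
arm_command(rows=[0,0,-0.5,0,0,0,0,-0.5,0,0,0,0,0,0,0,0,0,0,0,0])

```text
clock: 27.32
eef_pos: [542.8, 41.4, 90.5]
eef_rot: [3.141, -0.003, 0.2]
wrist_force: [-7.1, -0.9, 21.9]
finger_gap: 0.3
```

Request:
arm_command(rows=[0,0,-0.5,0,0,0,0,0,0,0,0,0,0,0,0])

```text
clock: 27.7
eef_pos: [542.8, 41.4, 90.0]
eef_rot: [3.141, -0.003, 0.2]
wrist_force: [-7.8, -1.4, 23.0]
finger_gap: 0.6
```

Request:
arm_command(rows=[0,0,-0.5,0,0,0,0,0,0,0,0,0,0,0,0])

```text
clock: 28.08
eef_pos: [542.8, 41.4, 89.6]
eef_rot: [3.141, -0.003, 0.2]
wrist_force: [-7.7, -0.2, 22.6]
finger_gap: -0.1
```

Request:
arm_command(rows=[0,0,-0.5,0,0,0,0,0,0,0,0,0,0,0,0])

```text
clock: 28.45
eef_pos: [542.9, 41.4, 89.4]
eef_rot: [3.141, -0.003, 0.2]
wrist_force: [-8.8, -1.7, 27.6]
finger_gap: 0.6
```

Request:
arm_command(rows=[0,0,-0.5,0,0,0,0,0,0,0,0,0,0,0,0])

```text
clock: 28.82
eef_pos: [542.9, 41.4, 89.4]
eef_rot: [3.141, -0.003, 0.2]
wrist_force: [-10.4, -0.9, 32.7]
finger_gap: 0.5
```

Request:
arm_command(rows=[0,0,-0.5,0,0,0,0,0,0,0,0,0,0,0,0])

```text
clock: 29.2
eef_pos: [543.0, 41.4, 89.3]
eef_rot: [3.141, -0.003, 0.2]
wrist_force: [-14.1, -0.0, 37.7]
finger_gap: 0.5
```

It has gone solid at TCP 89.3, about 2 mm below latch height. I back off slowly and check that it holds.

Request:
arm_command(rows=[0,0,1.5,0,0,0,0,1,0,0,0,0,1,0,0,0,0,0,0,0,0,0,0,0,0])

```text
clock: 29.82
eef_pos: [542.8, 41.5, 90.7]
eef_rot: [3.141, -0.003, 0.2]
wrist_force: [-2.0, -0.5, 12.0]
finger_gap: 0.7
```

Request:
arm_command(rows=[0,0,1,0,0,0,0,1,0,0,0,0,0,0,0,0,0,0,0,0])

```text
clock: 30.32
eef_pos: [542.4, 41.5, 91.9]
eef_rot: [3.141, -0.001, 0.2]
wrist_force: [-0.1, -0.4, 6.1]
finger_gap: 0.4
```

Request:
arm_command(rows=[0,0,1,0,0,0,0,1,0,0,0,0,0,0,0,0,0,0,0,0])

```text
clock: 30.82
eef_pos: [541.9, 41.5, 93.3]
eef_rot: [-3.142, 0.0, 0.2]
wrist_force: [0.4, 0.4, -0.8]
finger_gap: 0.2
```

Request:
arm_command(rows=[0,0,1,0,0,0,0,1,0,0,0,0,0,0,0,0,0,0,0,0])

```text
clock: 31.32
eef_pos: [542.0, 41.5, 95.4]
eef_rot: [-3.142, 0.0, 0.2]
wrist_force: [-0.1, 0.2, -0.1]
finger_gap: 0.3
```

Force has gone to zero at latch height. I lift away and verify.

Request:
arm_command(rows=[0,0,20,0,0,0,0,40,0,0,0,0,40,0,0,-10,-35,40,0,0,-30,-40,0,0,0])

```text
clock: 31.95
eef_pos: [502.8, -34.3, 238.1]
eef_rot: [3.14, -0.005, 0.201]
wrist_force: [-0.1, -0.7, -1.0]
finger_gap: 0.7
```

Request:
arm_command(rows=[-30,-40,20,0,0,0,0,0,0,0,0,0,0,0,0])

```text
clock: 32.33
eef_pos: [472.2, -73.3, 255.3]
eef_rot: [-3.141, -0.0, 0.199]
wrist_force: [0.5, -0.4, -0.4]
finger_gap: 0.1
```

```bash
python3 look.py p4; python3 - <<'E'
from h import *
R=np.deg2rad(11.4);M=np.array([[np.cos(R),-np.sin(R)],[np.sin(R),np.cos(R)]])
w=dict(np.load("p4wrist.npz"));W=cloud(w);m=np.nan_to_num(W[...,2])
for nm,o in(("right",[541.7,41.]),("left",[530.7,96.])):
    L=(W[...,:2]-o)@M
    for a in(-28,-12,0,12,28):
        q=m[(abs(L[...,0]-a)<5)&(abs(L[...,1])<15)&(m>50)&(m<120)]; print(nm,a,len(q),np.percentile(q,[50,80,95]).round(1) if len(q) else "")
cv2.imwrite("pics/p4c.png",cv2.resize(w["image"][:260],None,fx=1.5,fy=1.5,interpolation=2))
E
```

```text
32.325 [472.2 -73.3 255.3] 11.4 0.1
right -28 257 [66.6 80.1 81.2]
right -12 328 [74.8 80.4 81.2]
right 0 348 [76.2 80.3 81.3]
right 12 355 [77.4 80.4 81. ]
right 28 311 [77.3 80.5 81.4]
left -28 231 [75.  80.  80.7]
left -12 349 [76.6 80.  80.8]
left 0 350 [75.4 80.1 80.8]
left 12 354 [74.6 79.8 80.9]
left 28 302 [75.3 79.8 81. ]
```

View pics/p4c.png

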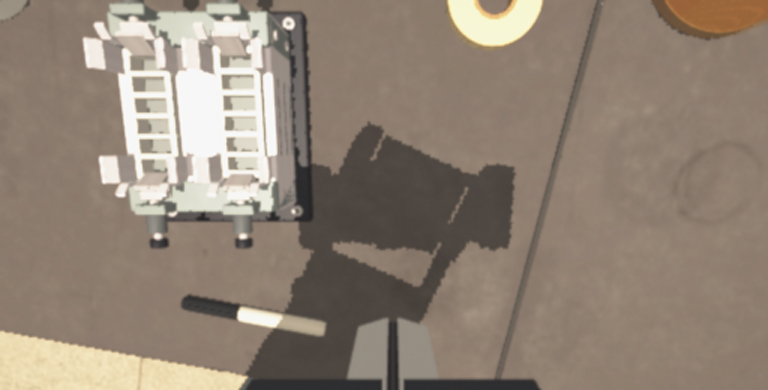

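The view shows both columns flush and level, with rims at about 80 mm. Both spares are gone from the bench, and the tape (495,10) and marker (255,315) are where they were. I'm handing the job in.

```bash
python3 -c "
from cell import manip
print(manip.sign_off())"
```

```text
the job is handed in; nothing more can be done
None
```

Both spares are loaded in the right column (y = −28 mm) and held under its catches, and the job was handed in at about 32 s.

- **Finding the column:** I pressed only on the right one. It gave 7 mm at about 6 N, so it was the column with room, and I never pressed the left.
- **First spare (A):** It went down at about 10–12 N. The force was zero once I lifted off, and its rim read 80.4 mm.
- **Second spare (B):** It went solid about 2 mm below latch height, as the text predicts. The measured vertical push peaked at about 38 N, with about 14 N sideways, before I backed off. The force then fell to zero near latch height.
- **Last checks:** In the final wrist view, the rims of both columns read 79.8–80.5 mm along their length, level and flush. The tape and marker looked undisturbed and nothing was touching the robot. I did not re-measure the wash bottle or beaker after the start, but the arm never went near them.
- **Disagreements:** The top and wrist cameras differed by 1–2 mm in x and y, within the stated calibration. I used the wrist view, corrected by about 1 mm from the held segment. One early two-view height for spare B came out wrong (13.5 mm) because it lay half in shadow. The depth reading (19.5 mm) and a later two-view estimate (24 mm) agreed better with the stated 20 mm.

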